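# Seat the sliding bottle board in its notches and lock it

### The job

Slowly push the white bottle board along its rails, by its blue tab, until it drops into the locating notches. Then push the red keeper round by its black peg until it stands square across the rails behind the blue tab, so that the board is locked in. Only push with the fingers: lift nothing, and leave the bottles and the white ferrule beside the rails alone.

Things in the scene. Friction and masses are not known exactly. Their poses are not given: they have to be found in the camera images.
- slide_base: Fixed rail bed on the bench, 200 (x) x 94 (y) mm. Origin: centre of its underside on the bench; z up; +x is the way the board is pushed; the rear end (-x) is open. The robot is on its -y side. Base plate 8 mm thick, steel tracks with tops 20 mm above the bench, side fences 83 mm apart inside, tops 32 mm; end stop across the +x end, top 34 mm.
- board: Loose white board 100 (x) x 80 (y) x 10 mm, about 0.4 kg, with four feet 8 mm deep. Origin: middle of the board at the underside of its feet; x = pushing direction, z up; board top 18 mm above it. Origin 20 mm above the bench while it rides on the tracks, 12 mm once dropped. Starts 50 to 75 mm short of the notches. Slides with a few newtons; once dropped, the notch walls stop it.
- push_tab (a point): Middle of the top edge of the rear face of the board's blue push tab. The tab is 36 mm wide (y), 10 mm thick (x) and stands 24 mm above the board's top at its rear (-x) end; its rear face is flush with the board's rear edge, 50 mm behind the board's origin. Axes as the board's.
- keeper (a joint): Angle of the red keeper (rad): 0 = parked along the fence, pointing to the bed's -x; 1.57 = pointing to its +y, square across the rails behind the seated board; stop at 1.62. Starts at -0.55 (swung outwards) to 0.1. Pivot: vertical axis at x=-40, y=-57 mm of the bed. Arm 14 mm wide, reaches 59 mm, 33 to 40 mm above the bench; the board blocks it until pushed home. Stays where left.
- keeper_peg (a point): Centre of the top of the keeper's upright black peg, 12 mm in diameter, 46 mm from the pivot; it stands from 40 to 66 mm above the bench. Takes about 1 N sideways: first towards the bed's +y, then round its arc towards +x.
- bottle_a: Gold oval bottle with white nozzle top, 26x52x97 mm, standing loose on the bench beside or beyond the rails; origin at the centre of its underside. Leave alone.
- bottle_b: Gold oval bottle with white nozzle top, 26x52x97 mm, standing loose on the bench beside or beyond the rails; origin at the centre of its underside. Leave alone.
- ferrule: Off-white flanged ring, 50 mm in diameter, 30 mm high, loose on the bench beside or beyond the rails; origin at the centre of its underside. Leave alone.
- seat (a point): Where the board's origin lies when it is centred in the notches: x=+25 mm of the rail bed, 12 mm above the bench. The notches in the tracks are 6 mm longer than the board's feet, so it may rest 3 mm either side. The tracks run about 20 mm beyond: push slowly and feel for the drop.
- filling_head: Fixed grey pneumatic filling head on the machine to the left of the bench, about 430 x 250 mm, up to 250 mm above the bench top, straight ahead of the robot. Not part of the job: keep fingers and arm above or clear of it on the way to the rails.

How it is judged:
By the outcome, as a careful person would: the job done as asked, in the order asked, and still so for the second after the job is handed in, with the robot touching nothing.
It also fails if it takes over 54 s, if anything falls off the work surface, if the arm or the gripper's body presses on something with over 40 N, if the wrist force passes 120 N, or if a joint passes its speed limit or range.

### The arm

A 6-joint arm with a two-finger parallel gripper is mounted at the origin on a cart in front of the work surface, level with it; the furniture and walls round the work are solid. World frame = base frame: x ahead of the robot, y to its left, z up, the work surface at z = 0. Lengths are in m, angles in degrees, forces in N, time in s.
With the tool pointing down it reaches from about 0.425 to 0.95 m from the base axis. Payload 14.7 kg.
Tool frame: the origin (TCP) lies midway between the tips of the shut fingers; the grasp point (between the pads) lies tcp_to_grasp behind it (tcp_to_grasp is the distance from the TCP to the grasp point, in m); z points along the fingers, x is the direction in which the jaws open and shut, and the axes are right-handed (so a half turn about z gives the same grasp; the last joint's range is limited). The gripper opens to 85 mm and grips with 20 to 120 N. Pads are 22 mm wide; open, the fingers measure 114 mm over their backs; the gripper's body (76 mm by 85 mm) begins 54 mm behind the grasp point. The pads swing forward as they close: fully open they stand 13 mm farther back than shut.
Start: joints at [68.606, 27.513, 91.461, -0, 61.026, -2.67], TCP at [0.209, 0.616, 0.231] pointing down, gripper open.
Joint ranges: [-157.49, 157.49], [-46.99, 117.5], [13.45, 153.17], [-89.5, 269.5], [5.16, 153.95], [-167.48, 167.48]. Speed limits (degrees/s): [108.29, 108.29, 136.94, 172.46, 172.46, 172.46].

### API

Orientations are given as [roll, pitch, yaw] about the fixed x, y, z axes, in that order (R = Rz(yaw) Ry(pitch) Rx(roll)).
In Python, from bench import get_state, snapshot, camera_info, hand_in, tcp_to_grasp gives the robot as it stands. The module is installed in compiled form; this text tells all that it offers.
- The arm moves only by the shell command python3 -m inch 'ROWS' [OPENING] [FORCE]. ROWS is JSON, a list that holds one entry, the list of rows, each a list of 4 numbers: the shift along the tool's x, y, z in m, then the turn about the tool's z in degrees. A call has 1 to 20 rows; each row shifts and turns the commanded pose from where the row before left it, along the tool's axes as they then stand; what a row does not reach is not made up. A row lasts 1/8 s, in which the tool goes at most 62.5 mm and 10.7 degrees, less where a joint would pass 70% of its speed; a pose out of reach is approached as far as the arm can. A call with a gripper value outside its range is refused whole. OPENING is the opening, from 0 (shut) to 1 (fully open), set as the call begins (- or left out, the last holds). The fingers move at their own pace and stop on an object; FORCE is the grip in N (left out, the last holds). Time passes only in rows, so rows that do not move let the fingers close. It gives the time, the measured TCP pose, the force and the opening at its end, in the units of the state.
- get_state(): the state, without advancing time (a new reading comes with each control period).
- snapshot(name): name is "side" or "top"; returns the picture (400x640x3 uint8, red, green, blue); there is no depth.
- camera_info(name): a dict with "intrinsics" (3x3 intrinsics, pixels), "cam_to_world" (4x4, takes a point from camera to world coordinates). Camera axes: x right, y down, z forward; pixel columns grow to the right and rows downward; lengths in m; the calibration is good to about 2 mm. A picture is of the moment at which its call begins. camera_info takes no time and is no camera call.
- hand_in(): hands the job in, once; it reports no verdict.
The state is a dict: "t": time; "q": joint angles; "qvel": joint speeds; "joint_torque": joint torques, N m; "tool_pos": TCP position; "ee_rot": TCP orientation; "force": force on the tool from outside, world axes, zero at the start; "ft_torque": the same for the moment, N m; "finger_gap": finger opening in m.
Only numpy, scipy, OpenCV 4.12 (cv2) and the standard library are available. Lean on these libraries where they do the work, as an engineer would, in place of code of your own. Each camera call takes 0.05 s, during which the arm holds its last target. There are 200 camera calls.

## Working session

There is one attempt and no reset: what is moved stays moved. The work goes in short steps, Python scripts to look and compute and a shell command to move; the robot and the scene stay as the last step left them, time stands still between calls to the robot, and variables do not carry over. Pictures are saved under pics/ and viewed, about 8 in all and at most 12, crops included, and the job is handed in when it is done.

```bash
mkdir -p pics; cat > h.py <<'E'
import numpy as np,cv2
from bench import *
def save(n,f,crop=None,s=1):
    im=snapshot(n)[:,:,::-1]
    cv2.imwrite('pics/raw_'+f,im)
    if crop: x0,y0,x1,y1=crop; im=im[y0:y1,x0:x1]
    cv2.imwrite('pics/'+f,cv2.resize(im,None,fx=s,fy=s,interpolation=cv2.INTER_CUBIC))
def ray(n,u,v,z):
    c=camera_info(n);K=np.array(c['intrinsics']);T=np.array(c['cam_to_world'])
    d=T[:3,:3]@np.linalg.solve(K,[u,v,1]);o=T[:3,3]
    return o+d*(z-o[2])/d[2]
def proj(n,p):
    c=camera_info(n);K=np.array(c['intrinsics']);T=np.linalg.inv(np.array(c['cam_to_world']))
    q=K@(T[:3,:3]@np.array(p)+T[:3,3]);return q[:2]/q[2]
E
python3 - <<'E'
from h import *
save('top','t0.png');save('side','s0.png')
s=get_state();print(s,tcp_to_grasp)
for n in('top','side'):print(camera_info(n))
E
```

```text
{'t': 0.1, 'q': array([ 6.86044826e+01,  2.75446073e+01,  9.14888254e+01,  2.51770245e-04,
        6.10247414e+01, -2.67097406e+00]), 'qvel': array([ 0.02240292, -0.08948819, -0.09228475, -0.00639884,  0.04777388,
       -0.05153674]), 'joint_torque': array([ 1.21856403e-03, -9.52250934e+01, -4.31037998e+01, -1.45501667e-04,
        5.16684435e-03,  6.20503192e-05]), 'tool_pos': array([0.20852642, 0.6152815 , 0.23076385]), 'ee_rot': array([-1.79997069e+02,  5.81007407e-02,  7.12753361e+01]), 'force': array([0.78479459, 0.24868176, 0.4442869 ]), 'ft_torque': array([ 0.01281172, -0.00359575,  0.03354695]), 'finger_gap': 0.08577981612557187} 0.0187
{'intrinsics': array([[490.20636272,   0.        , 319.17392358],
       [  0.        , 490.20636272, 190.91774064],
       [  0.        ,   0.        ,   1.        ]]), 'cam_to_world': array([[ 0.02917718, -0.99561365,  0.08889407,  0.31916214],
       [-0.99917224, -0.03157188, -0.02565266, -0.29690255],
       [ 0.02834669, -0.08807201, -0.99571069,  1.33341981],
       [ 0.        ,  0.        ,  0.        ,  1.        ]])}
{'intrinsics': array([[366.20368462,   0.        , 321.48574011],
       [  0.        , 366.20368462, 203.99400287],
       [  0.        ,   0.        ,   1.        ]]), 'cam_to_world': array([[ 0.92077745, -0.20785489,  0.33009883,  0.1255725 ],
       [-0.38997597, -0.47017889,  0.79173894, -1.06992144],
       [-0.00936131, -0.85774597, -0.51398853,  0.52712567],
       [ 0.        ,  0.        ,  0.        ,  1.        ]])}
```

View pics/t0.png

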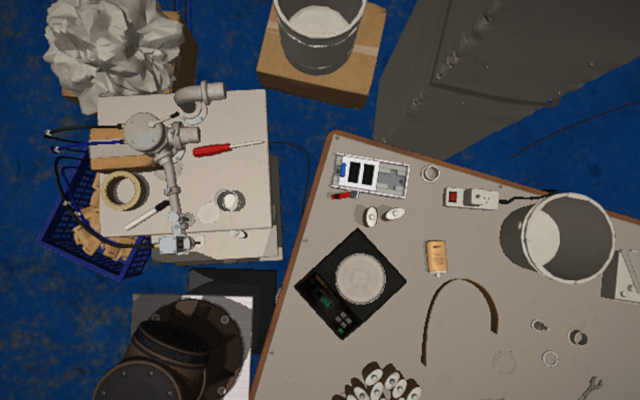

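View pics/s0.png

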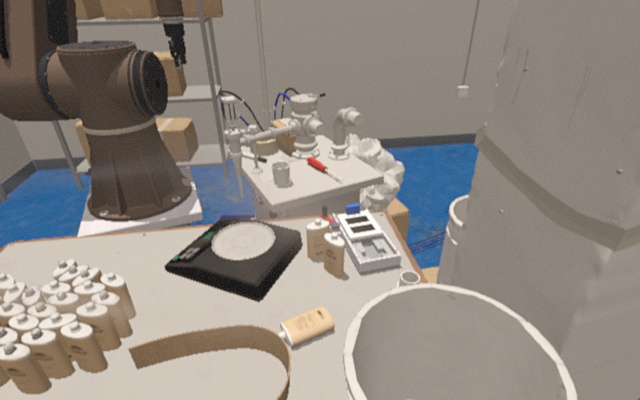

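The top view shows the rail bed around (370,175), the blue tab at (344,169), the red keeper at about (343,195) and the bottles at (371,216) and (393,213). I'll enlarge both views.

```bash
python3 - <<'E'
from h import *
a=cv2.imread('pics/raw_t0.png')[140:235,320:450];b=cv2.imread('pics/raw_s0.png')[190:285,295:425]
f=lambda i:cv2.resize(i,None,fx=6,fy=6,interpolation=cv2.INTER_CUBIC)
cv2.imwrite('pics/t1.png',f(a));cv2.imwrite('pics/s1.png',f(b))
E
```

```text
(no output)
```

View pics/t1.png

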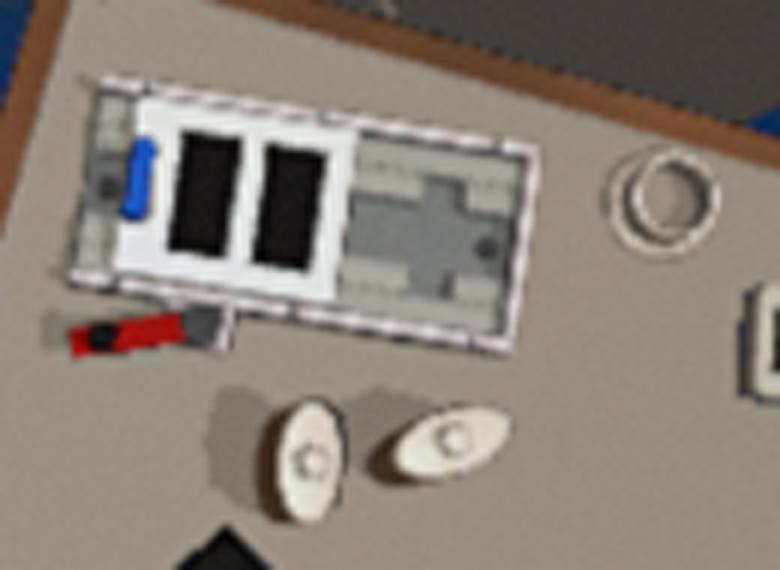

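View pics/s1.png

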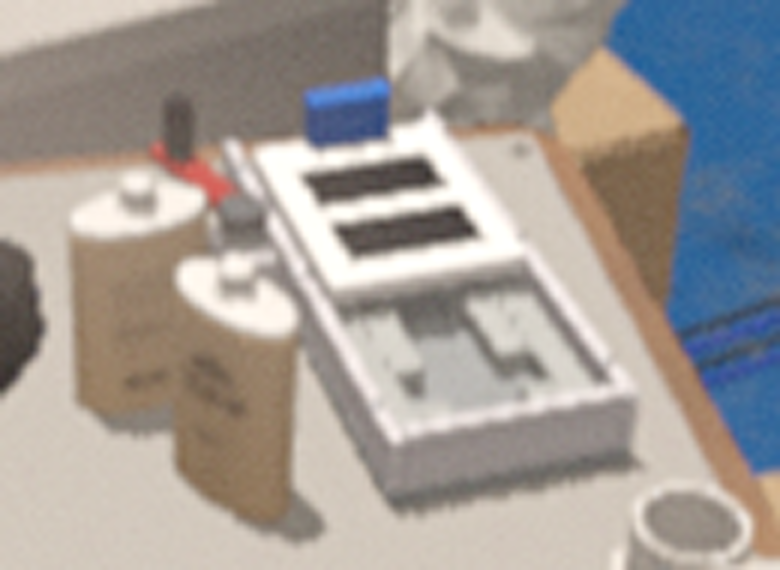

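```bash
cat > fit.py <<'E'
from h import *
def P(n,x,y,z): 
    o={'top':(320,140),'side':(295,190)}[n]
    return ray(n,o[0]+(x+.5)/6-.5,o[1]+(y+.5)/6-.5,z)
E
python3 - <<'E'
from fit import *
for nm,n,x,y,z in [('RL','top',105,77,.032),('FL','top',540,148,.034),('FR','top',512,350,.034),('RR','top',70,283,.032),
('tabrearL','top',139,140,.062),('tabrearR','top',122,217,.062),('peg','top',103,335,.066),('pivot','top',203,325,.045),
('peg','side',178,98,.066),('pivot','side',240,208,.045),('tabL','side',388,82,.062),('tabR','side',307,91,.062),('botA','top',312,460,.097),('botB','top',455,440,.097),('botA','side',138,190,.097),('botB','side',237,272,.097),
('FRs','side',390,438,.034),('FLs','side',632,386,.034),('ferr','top',665,205,.03)]: print(nm,n,P(n,x,y,z).round(4))
c=[P('top',*a)[:2] for a in [(105,77,.032),(540,148,.034),(512,350,.034),(70,283,.032)]]
m=np.mean(c,0);d=(c[1]+c[2]-c[0]-c[3])/2;print('centre',m,'len',np.linalg.norm(d),'yaw',np.degrees(np.arctan2(d[1],d[0])),'wid',np.linalg.norm(c[0]-c[3]),np.linalg.norm(c[1]-c[2]))
u=d/np.linalg.norm(d);v=np.array([-u[1],u[0]])
for nm,p in [('pivot',(-.04,-.057)),('seattabrear',(-.025,0))]:print(nm,m+u*p[0]+v*p[1])
print(u,v)
E
```

```text
RL top [ 0.5407 -0.3755  0.032 ]
FL top [ 0.5148 -0.5714  0.034 ]
FR top [ 0.4237 -0.56    0.034 ]
RR top [ 0.4475 -0.3623  0.032 ]
tabrearL top [ 0.5083 -0.3893  0.062 ]
tabrearR top [ 0.4742 -0.3827  0.062 ]
peg top [ 0.422  -0.3755  0.066 ]
pivot top [ 0.4295 -0.4208  0.045 ]
peg side [ 0.4243 -0.3707  0.066 ]
pivot side [ 0.4273 -0.4247  0.045 ]
tabL side [ 0.5112 -0.3879  0.062 ]
tabR side [ 0.4775 -0.3809  0.062 ]
botA top [ 0.3695 -0.4632  0.097 ]
botB top [ 0.3797 -0.5236  0.097 ]
botA side [ 0.3665 -0.4695  0.097 ]
botB side [ 0.3779 -0.5285  0.097 ]
FRs side [ 0.4224 -0.5588  0.034 ]
FLs side [ 0.5143 -0.5681  0.034 ]
ferr top [ 0.4915 -0.629   0.03  ]
centre [ 0.48169197 -0.46732097] len 0.19833031161549455 yaw -97.20389881151728 wid 0.09410543370834566 0.09188259167349129
pivot [ 0.43015795 -0.42048888]
seattabrear [ 0.48482699 -0.44251832]
[-0.12540074 -0.99210617] [ 0.99210617 -0.12540074]
```

```bash
cat > sim.py <<'E'
import numpy as np
def sim(rows,p,yaw):
    p=np.array(p,float)
    for r in rows:
        a=np.radians(yaw);p=p+[np.cos(a)*r[0]+np.sin(a)*r[1],np.sin(a)*r[0]-np.cos(a)*r[1],-r[2]];yaw-=r[3]
        print(p.round(3),round(yaw,1),'r',round(float(np.hypot(*p[:2])),3))
    return p,yaw
E
python3 - <<'E'
from sim import *
p,y=sim([[0,0,-.06,0]]*2+[[0.00,.06,0,4.8]]*16,(.2085,.6153,.2308),71.3)
t=np.array([.4954,-.3592]);d=t-p[:2];a=np.radians(-7.2)
print(d@[np.cos(a),np.sin(a)],d@[np.sin(a),-np.cos(a)],y)
E
```

```text
[0.208 0.615 0.291] 71.3 r 0.65
[0.208 0.615 0.351] 71.3 r 0.65
[0.265 0.596 0.351] 66.5 r 0.652
[0.32  0.572 0.351] 61.7 r 0.656
[0.373 0.544 0.351] 56.9 r 0.659
[0.423 0.511 0.351] 52.1 r 0.664
[0.471 0.474 0.351] 47.3 r 0.668
[0.515 0.433 0.351] 42.5 r 0.673
[0.555 0.389 0.351] 37.7 r 0.678
[0.592 0.342 0.351] 32.9 r 0.684
[0.625 0.291 0.351] 28.1 r 0.689
[0.653 0.238 0.351] 23.3 r 0.695
[0.677 0.183 0.351] 18.5 r 0.701
[0.696 0.126 0.351] 13.7 r 0.707
[0.71  0.068 0.351] 8.9 r 0.713
[0.719 0.009 0.351] 4.1 r 0.719
[ 0.724 -0.051  0.351] -0.7 r 0.725
[ 0.723 -0.111  0.351] -5.5 r 0.731
-0.19449283886625093 0.27468902895252145 -5.499999999999983
```

```bash
python3 -m inch '[[[0,0,-0.06,0],[0,0,-0.06,0],[0,0.03,0,2],[-0.006,0.06,0,4.8],[-0.006,0.06,0,4.8],[-0.006,0.06,0,4.8],[-0.006,0.06,0,4.8],[-0.006,0.06,0,4.8],[-0.006,0.06,0,4.8],[-0.006,0.06,0,4.8],[-0.006,0.06,0,4.8],[-0.006,0.06,0,4.8],[-0.006,0.06,0,4.8],[-0.006,0.06,0,4.8],[-0.006,0.06,0,4.8],[-0.006,0.06,0,4.8],[-0.006,0.06,0,4.8],[-0.006,0.06,0,4.8]]]' 0 20
cat > bed.py <<'E'
from h import *
M=np.array([.4817,-.4673]);A=np.radians(-97.2);U=np.array([np.cos(A),np.sin(A)]);V=np.array([-U[1],U[0]])
def st():
    s=get_state();d=s['tool_pos'][:2]-M
    print('t',s['t'],'tcp',s['tool_pos'].round(4),'bed',(d@U).round(4),(d@V).round(4),'rpy',s['ee_rot'].round(2),'F',s['force'].round(2),'Fbed x,y',(s['force'][:2]@U).round(2),(s['force'][:2]@V).round(2),'gap',round(s['finger_gap'],4))
if __name__=='__main__':st()
E
python3 bed.py
```

```text
t: 2.35
tool_pos: [0.6596, -0.1292, 0.3508]
ee_rot: [-180.0, 0.0, -2.9]
force: [0.6, -0.1, 0.2]
finger_gap: -0.0002
t 2.35 tcp [ 0.6596 -0.1292  0.3508] bed -0.3577 0.1341 rpy [-1.7999e+02  3.0000e-02 -2.8800e+00] F [ 0.6  -0.06  0.15] Fbed x,y -0.02 0.6 gap -0.0002
```

```bash
python3 -m inch '[[[0,0,0,4.3],[-0.027,0.05,0,0],[-0.027,0.05,0,0],[-0.027,0.05,0,0],[-0.027,0.05,0.02,0],[-0.026,0.045,0.04,0],[0,0,0.06,0],[0,0,0.06,0],[0,0,0.06,0],[0,0,0.03,0],[0,0,0,0],[0,0,0,0]]]'
python3 - <<'E'
from bed import *
st();save('side','s2.png',(295,150,425,255),6);save('top','t2.png',(320,140,450,235),6)
E
```

```text
t: 3.85
tool_pos: [0.4989, -0.3526, 0.0844]
ee_rot: [180.0, -0.1, -7.0]
force: [1.0, 0.6, 1.5]
finger_gap: 0.0001
t 3.85 tcp [ 0.4989 -0.3526  0.0844] bed -0.116 0.0027 rpy [ 1.7996e+02 -6.0000e-02 -7.0200e+00] F [1.01 0.57 1.45] Fbed x,y -0.69 0.93 gap 0.0001
```

View pics/s2.png

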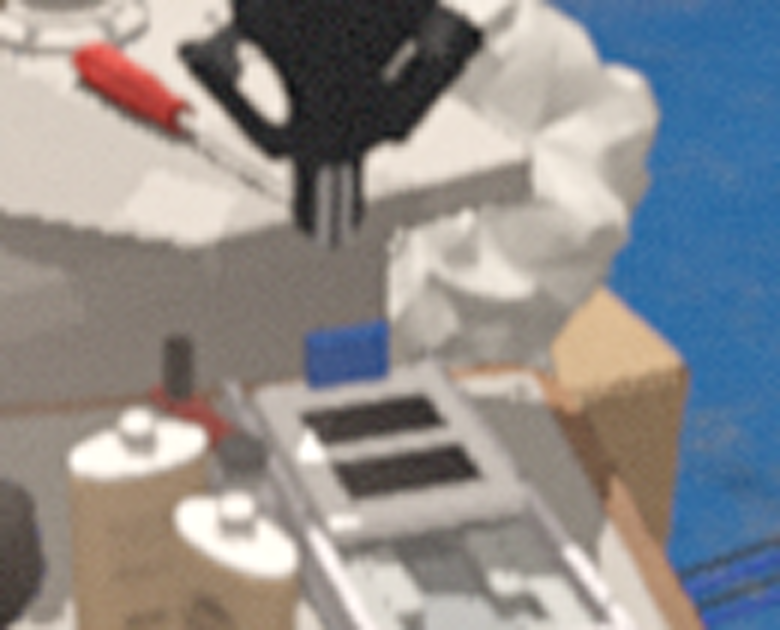

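The side view shows the shut fingers at crop (330,240), right behind the blue tab at (347,352) and centred on it. Lowering and closing in.

```bash
python3 -m inch '[[[-0.0025,0,0.02,0],[0,0,0.019,0],[0,0,0,0],[0,0.005,0,0],[0,0.005,0,0],[0,0.004,0,0],[0,0.003,0,0],[0,0.003,0,0],[0,0.003,0,0],[0,0.003,0,0],[0,0,0,0]]]'; python3 bed.py
```

```text
t: 5.32
tool_pos: [0.4926, -0.3777, 0.0441]
ee_rot: [180.0, 0.0, -7.0]
force: [-0.3, 1.0, 1.6]
finger_gap: -0.0006
t 5.325 tcp [ 0.4926 -0.3777  0.0441] bed -0.0902 -0.0004 rpy [180.     0.    -7.03] F [-0.27  1.02  1.63] Fbed x,y -0.97 -0.4 gap -0.0006
```

```bash
for i in 1; do python3 -m inch '[[[0,0.003,0,0],[0,0.003,0,0],[0,0.003,0,0],[0,0.003,0,0],[0,0.003,0,0],[0,0.003,0,0],[0,0.003,0,0]]]'; done; python3 - <<'E'
from bed import *
st();save('top','t3.png',(320,140,450,235),6);save('side','s3.png',(295,150,425,255),6)
E
```

```text
t: 6.2
tool_pos: [0.49, -0.3987, 0.0442]
ee_rot: [180.0, 0.0, -7.0]
force: [-0.4, 2.4, -0.8]
finger_gap: -0.0
t 6.2 tcp [ 0.49   -0.3987  0.0442] bed -0.0691 -0.0003 rpy [180.     0.    -7.03] F [-0.42  2.41 -0.78] Fbed x,y -2.34 -0.72 gap -0.0
```

View pics/s3.png

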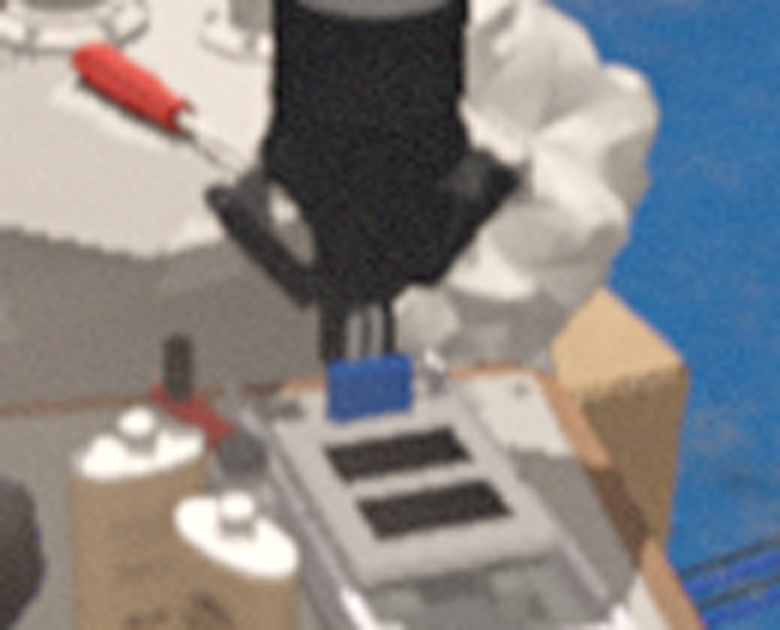

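The board is moving: the tab went from crop x 347 to 370, with about 2.4 N on the fingers. I'll measure the tab to predict where the drop comes.

```bash
python3 - <<'E'
from bed import *
for u,v in [(328,366),(408,355)]:
    d=ray('side',295+u/6,150+v/6,.062)[:2]-M;print(d@U,d@V)
for u,v in [(306,342),(386,322)]:
    d=ray('side',295+u/6,150+v/6,.062)[:2]-M;print('before',d@U,d@V)
E
python3 -m inch '[[[0,0.003,0,0],[0,0.003,0,0],[0,0.003,0,0],[0,0.003,0,0],[0,0.003,0,0],[0,0.003,0,0],[0,0.003,0,0]]]'; python3 bed.py
```

```text
-0.0550743791935888 -0.015498354342232228
-0.053759432646019394 0.018035843784207608
before -0.07494897972740987 -0.017897805870919634
before -0.08048084120384698 0.018785772077817196
t: 7.18
tool_pos: [0.4875, -0.4195, 0.0442]
ee_rot: [-180.0, 0.0, -7.0]
force: [-1.0, 4.3, 1.7]
finger_gap: -0.0005
t 7.175 tcp [ 0.4875 -0.4195  0.0442] bed -0.0482 -0.0002 rpy [-180.      0.     -7.02] F [-0.98  4.26  1.74] Fbed x,y -4.11 -1.51 gap -0.0005
```

```bash
python3 -m inch '[[[0,0.0015,0,0],[0,0.0015,0,0]]]';python3 -m inch '[[[0,0.001,0,0],[0,0.001,0,0]]]';python3 -m inch '[[[0,0.001,0,0],[0,0.001,0,0]]]'; python3 bed.py
```

```text
t: 7.42
tool_pos: [0.4871, -0.4223, 0.0442]
ee_rot: [-180.0, 0.0, -7.0]
force: [0.9, 4.1, 1.0]
finger_gap: 0.0002
t: 7.68
tool_pos: [0.4869, -0.4243, 0.0442]
ee_rot: [180.0, 0.0, -7.0]
force: [0.1, 4.3, 1.7]
finger_gap: 0.0001
t: 7.92
tool_pos: [0.4866, -0.4263, 0.0442]
ee_rot: [180.0, 0.0, -7.0]
force: [-0.5, 3.3, 1.0]
finger_gap: 0.0002
t 7.925 tcp [ 0.4866 -0.4263  0.0442] bed -0.0413 -0.0002 rpy [180.     0.    -7.02] F [-0.46  3.34  0.98] Fbed x,y -3.26 -0.87 gap 0.0002
```

```bash
python3 -m inch '[[[0,0.001,0,0],[0,0.001,0,0]]]';python3 -m inch '[[[0,0.001,0,0],[0,0.001,0,0]]]'; python3 bed.py
```

```text
t: 8.18
tool_pos: [0.4864, -0.4285, 0.0442]
ee_rot: [180.0, -0.0, -7.0]
force: [0.3, 2.9, -0.9]
finger_gap: -0.0001
t: 8.43
tool_pos: [0.4861, -0.4302, 0.0441]
ee_rot: [-180.0, 0.0, -7.0]
force: [-0.6, 3.8, 0.6]
finger_gap: 0.0001
t 8.425 tcp [ 0.4861 -0.4302  0.0441] bed -0.0374 -0.0003 rpy [-1.7999e+02  1.0000e-02 -7.0300e+00] F [-0.59  3.77  0.56] Fbed x,y -3.67 -1.05 gap 0.0001
```

```bash
python3 -m inch '[[[0,0.001,0,0],[0,0.001,0,0]]]';python3 -m inch '[[[0,0.001,0,0]]]';  python3 - <<'E'
from bed import *
st();save('side','s4.png',(295,150,425,255),6)
E
```

```text
t: 8.68
tool_pos: [0.4859, -0.4322, 0.0442]
ee_rot: [-180.0, 0.0, -7.0]
force: [0.7, 2.9, 0.5]
finger_gap: 0.0001
t: 8.8
tool_pos: [0.4858, -0.4332, 0.0442]
ee_rot: [180.0, 0.0, -7.0]
force: [0.1, 3.3, 0.6]
finger_gap: -0.0001
t 8.8 tcp [ 0.4858 -0.4332  0.0442] bed -0.0343 -0.0002 rpy [180.     0.    -7.02] F [0.06 3.3  0.56] Fbed x,y -3.28 -0.36 gap -0.0001
```

View pics/s4.png

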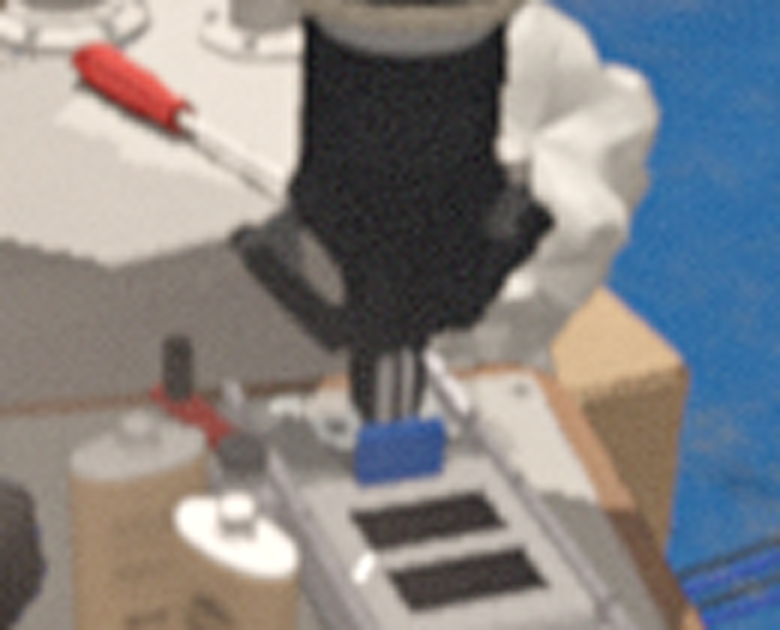

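Not dropped yet: the tab top is at crop (400,428) and the board still stands proud of the fences. I'll continue in small steps.

```bash
python3 - <<'E'
from bed import *
for u,v in [(357,429),(443,420)]:
    d=ray('side',295+u/6,150+v/6,.062)[:2]-M;print(d@U,d@V)
E
python3 -m inch '[[[0,0.001,0,0],[0,0.001,0,0]]]';python3 -m inch '[[[0,0.001,0,0]]]';python3 -m inch '[[[0,0.001,0,0]]]';python3 bed.py
```

```text
-0.009238135805555858 -0.020066874812696034
-0.005704017125220938 0.013608853863048833
t: 9.1
tool_pos: [0.4857, -0.4338, 0.0441]
ee_rot: [-179.9, 0.0, -7.0]
force: [7.1, 18.6, 5.5]
finger_gap: -0.0
t: 9.22
tool_pos: [0.4857, -0.4339, 0.0441]
ee_rot: [-179.8, 0.1, -7.0]
force: [8.0, 24.3, 8.4]
finger_gap: -0.0003
t: 9.35
tool_pos: [0.4856, -0.434, 0.0441]
ee_rot: [-179.8, 0.1, -7.0]
force: [10.5, 31.2, 10.1]
finger_gap: -0.0
t 9.35 tcp [ 0.4856 -0.434   0.0441] bed -0.0335 -0.0003 rpy [-1.7976e+02  7.0000e-02 -7.0500e+00] F [10.49 31.25 10.06] Fbed x,y -32.31 6.5 gap -0.0
```

The force has risen to 32 N with no motion, so the board is against a notch wall. I'll back off and check.

```bash
python3 -m inch '[[[0,-0.004,0,0],[0,-0.006,0,0],[0,-0.015,0,0],[0,-0.025,0,0],[0,0,0,0]]]';  python3 - <<'E'
from bed import *
st();save('side','s5.png',(310,200,430,290),6)
for z,bx in [(.062,-.022),(.054,-.022),(.054,-.028)]:
  print(z,bx,[((proj('side',[*(M+U*bx+V*y),z])-[310,200])*6).round(0) for y in(-.018,.018)])
for z in(.038,.030):
  print('board front top',z,[((proj('side',[*(M+U*.075+V*y),z])-[310,200])*6).round(0) for y in(-.04,.04)])
print('fence top front',[((proj('side',[*(M+U*.075+V*y),.032])-[310,200])*6).round(0) for y in(-.0415,.0415)])
E
```

```text
t: 9.98
tool_pos: [0.4913, -0.3847, 0.0441]
ee_rot: [-179.9, 0.1, -6.9]
force: [-0.4, 0.0, 0.5]
finger_gap: 0.0005
t 9.975 tcp [ 0.4913 -0.3847  0.0441] bed -0.0832 -0.0008 rpy [-1.7995e+02  7.0000e-02 -6.9300e+00] F [-0.42  0.03  0.46] Fbed x,y 0.02 -0.42 gap 0.0005
0.062 -0.022 [array([261., 111.]), array([348.,  96.])]
0.054 -0.022 [array([260., 128.]), array([347., 113.])]
0.054 -0.028 [array([255., 120.]), array([341., 105.])]
board front top 0.038 [array([294., 322.]), array([502., 282.])]
board front top 0.03 [array([293., 339.]), array([500., 300.])]
fence top front [array([289., 336.]), array([504., 295.])]
```

View pics/s5.png

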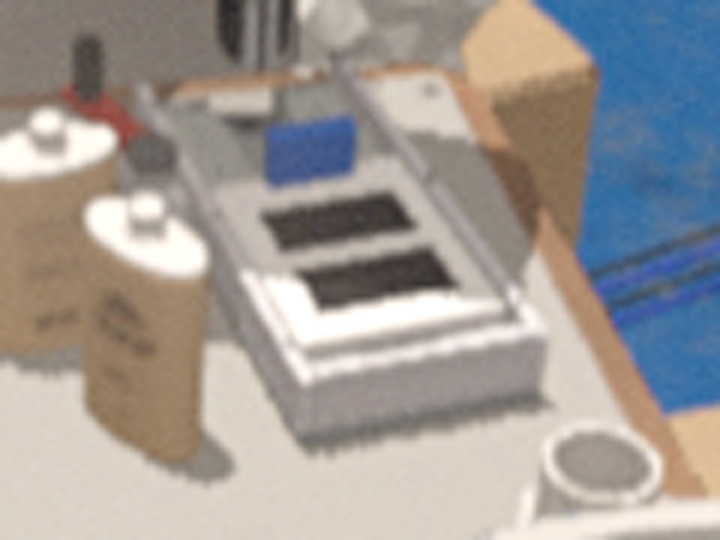

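```bash
python3 - <<'E'
from bed import *
for u,v,z in [(357,228,.03),(357,228,.06),(340,255,.06),(320+103/6,140+335/6,.066)]:
    d=ray('top',u,v,z)[:2]-M;print(d@U,d@V)
E
python3 -m inch '[[[0,0,-0.05,0],[0,0,-0.05,0],[-0.053,-0.002,0,0],[-0.053,-0.003,0,0],[0,0,0,0],[0,0,0.03,0],[0,0,0,0]]]';python3 - <<'E'
from bed import *
st();save('top','t6.png');save('side','s6.png')
a=cv2.imread('pics/raw_t6.png')[150:235,320:420];b=cv2.imread('pics/raw_s6.png')[180:265,295:395]
cv2.imwrite('pics/c6.png',cv2.resize(np.hstack([a,b]),None,fx=4,fy=4,interpolation=cv2.INTER_CUBIC))
E
```

```text
-0.015331574584689783 -0.14497186373018195
-0.018400827629596033 -0.14583821856977847
-0.05162709470602064 -0.22140914902774528
-0.0823230772910576 -0.07159749138534657
t: 10.9
tool_pos: [0.3866, -0.369, 0.113]
ee_rot: [-179.9, 0.1, -7.0]
force: [-0.6, 0.2, -0.5]
finger_gap: 0.0001
t 10.9 tcp [ 0.3866 -0.369   0.113 ] bed -0.0856 -0.1067 rpy [-1.7991e+02  1.0000e-01 -7.0200e+00] F [-0.63  0.18 -0.46] Fbed x,y -0.1 -0.65 gap 0.0001
```

View pics/c6.png

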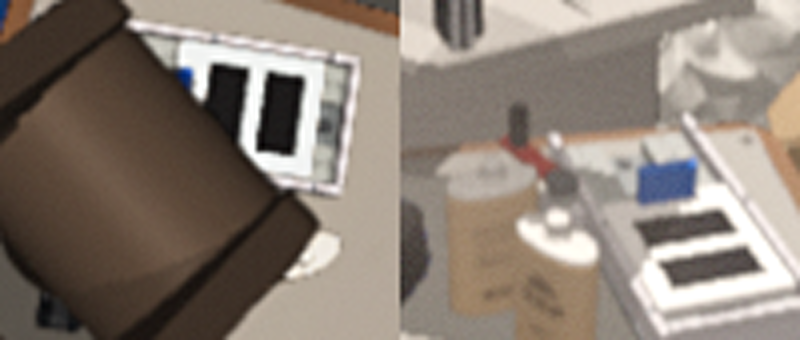

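The top view shows a gap of about 15 mm between board and end stop, so the board is seated and not jammed at the stop. In the side view the peg is at (518,120) and the fingers are outside it. Lowering and pushing the peg towards +y.

```bash
python3 -m inch '[[[0,0,0.03,0],[0,0,0.03,0],[0,0,0.005,0],[0,0,0,0],[0.005,0,0,0],[0.004,0,0,0],[0.003,0,0,0],[0.003,0,0,0],[0.003,0,0,0],[0.003,0,0,0],[0.003,0,0,0],[0.003,0,0,0],[0.003,0,0,0],[0,0,0,0]]]';python3 - <<'E'
from bed import *
st();save('side','s7.png',(305,170,405,245),6)
E
```

```text
t: 12.75
tool_pos: [0.417, -0.3735, 0.0492]
ee_rot: [180.0, -0.0, -7.0]
force: [-0.6, 0.2, -0.3]
finger_gap: 0.0002
t 12.75 tcp [ 0.417  -0.3735  0.0492] bed -0.0849 -0.0759 rpy [ 1.7998e+02 -3.0000e-02 -7.0200e+00] F [-0.57  0.22 -0.34] Fbed x,y -0.15 -0.59 gap 0.0002
```

View pics/s7.png

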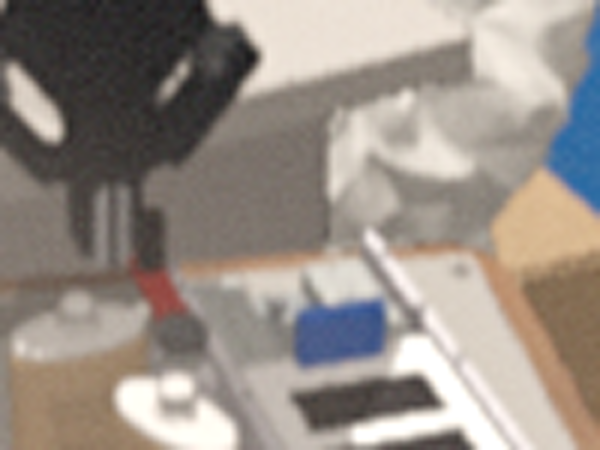

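The finger at (105,220) has pushed the peg to (150,240), and the keeper is now about parallel to the fence. Next I'll sweep along the arc while turning the tool.

```bash
python3 -m inch '[[[0.0041,-0.0016,0,5],[0.0041,-0.0016,0,5],[0.0041,-0.0016,0,5],[0.0041,-0.0016,0,5],[0.0041,-0.0016,0,5],[0.0041,-0.0016,0,5],[0.0041,-0.0016,0,5],[0.0041,-0.0016,0,5],[0.0041,-0.0016,0,5]]]'; python3 bed.py; python3 -m inch '[[[0.0041,-0.0016,0,5],[0.0041,-0.0016,0,5],[0.0041,-0.0016,0,5],[0.0041,-0.0016,0,5],[0.0041,-0.0016,0,5],[0.0041,-0.0016,0,5],[0.0041,-0.0016,0,5],[0,0,0,0]]]';python3 - <<'E'
from bed import *
st();save('side','s8.png',(305,170,405,245),6)
E
```

```text
t: 13.92
tool_pos: [0.455, -0.3772, 0.0492]
ee_rot: [180.0, 0.0, -52.2]
force: [-1.4, 0.2, -0.7]
finger_gap: -0.0002
t 13.925 tcp [ 0.455  -0.3772  0.0492] bed -0.0861 -0.0378 rpy [180.    0.  -52.2] F [-1.35  0.19 -0.67] Fbed x,y -0.02 -1.36 gap -0.0002
t: 14.92
tool_pos: [0.4764, -0.3992, 0.0492]
ee_rot: [-180.0, -0.0, -87.0]
force: [0.4, 0.2, -0.1]
finger_gap: -0.0
t 14.925 tcp [ 0.4764 -0.3992  0.0492] bed -0.0669 -0.0138 rpy [-1.7998e+02 -2.0000e-02 -8.7010e+01] F [ 0.4   0.15 -0.08] Fbed x,y -0.2 0.38 gap -0.0
```

View pics/s8.png

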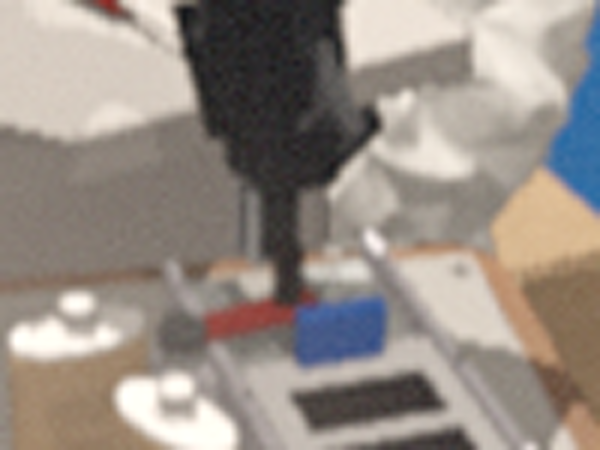

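The keeper is almost across, with its red arm from (205,325) to (310,300) behind the tab. I'll finish the turn and feel for the stop.

```bash
python3 -m inch '[[[0.0041,-0.0016,0,5],[0.0041,-0.0016,0,5],[0,0,0,0]]]';python3 bed.py; python3 -m inch '[[[0.001,0,0,0],[0,0,0,0]]]'; python3 bed.py
```

```text
t: 15.35
tool_pos: [0.4795, -0.4071, 0.0492]
ee_rot: [-180.0, -0.0, -96.9]
force: [-0.7, 0.1, 0.4]
finger_gap: 0.0002
t 15.35 tcp [ 0.4795 -0.4071  0.0492] bed -0.0595 -0.0097 rpy [-1.7999e+02 -1.0000e-02 -9.6910e+01] F [-0.72  0.14  0.39] Fbed x,y -0.04 -0.74 gap 0.0002
t: 15.6
tool_pos: [0.4794, -0.4079, 0.0492]
ee_rot: [-180.0, -0.0, -96.9]
force: [0.3, 0.9, -0.2]
finger_gap: -0.0001
t 15.6 tcp [ 0.4794 -0.4079  0.0492] bed -0.0586 -0.0098 rpy [-180.     -0.    -96.93] F [ 0.34  0.9  -0.19] Fbed x,y -0.93 0.22 gap -0.0001
```

```bash
for i in 1; do python3 -m inch '[[[0.001,0,0,0],[0,0,0,0]]]'; python3 bed.py;python3 -m inch '[[[0.001,0,0,0],[0,0,0,0]]]'; python3 bed.py; done
python3 - <<'E'
from bed import *
# colour measurement of keeper arm in side image
im=snapshot('side')[180:240,300:390].astype(int)
m=(im[:,:,0]>90)&(im[:,:,1]<80)&(im[:,:,2]<90)
ys,xs=np.nonzero(m);print(len(xs))
P=np.array([ray('side',300+x,180+y,.04)[:2]-M for x,y in zip(xs,ys)])
B=np.c_[P@U,P@V];print(B.min(0),B.max(0));c=B-B.mean(0);w,v=np.linalg.eigh(c.T@c);print(v[:,1],B.mean(0))
E
```

```text
t: 15.85
tool_pos: [0.4793, -0.4086, 0.0492]
ee_rot: [180.0, 0.0, -97.0]
force: [2.0, 4.7, 0.1]
finger_gap: 0.0002
t 15.85 tcp [ 0.4793 -0.4086  0.0492] bed -0.0579 -0.0097 rpy [ 1.7999e+02  3.0000e-02 -9.7000e+01] F [2.   4.65 0.08] Fbed x,y -4.87 1.41 gap 0.0002
t: 16.1
tool_pos: [0.4792, -0.409, 0.0491]
ee_rot: [180.0, 0.1, -97.0]
force: [3.5, 9.5, 2.8]
finger_gap: -0.0
t 16.1 tcp [ 0.4792 -0.409   0.0491] bed -0.0575 -0.0098 rpy [ 1.7998e+02  7.0000e-02 -9.7010e+01] F [3.5  9.46 2.83] Fbed x,y -9.83 2.29 gap -0.0
52
[-0.04585228 -0.04933131] [-0.02708468 -0.01351249]
[-0.03006764  0.99954787] [-0.03612102 -0.02824048]
```

The stop is reached: the force rises from 1 to 10 N with the finger about 20 mm behind the peg's predicted position. Backing away and lifting clear.

```bash
python3 -m inch '[[[-0.003,0,0,0],[-0.01,0,0,0],[-0.02,0,0,0],[0,0,-0.05,0],[0,0,-0.06,0],[-0.06,0,-0.02,0],[-0.06,0,0,0],[-0.06,0,0,0],[-0.06,0,0,0],[0,0,0,0],[0,0,0,0]]]';python3 - <<'E'
from bed import *
st();save('top','t9.png');save('side','s9.png')
a=cv2.imread('pics/raw_t9.png')[140:225,325:425];b=cv2.imread('pics/raw_s9.png')[195:280,310:410]
cv2.imwrite('pics/c9.png',cv2.resize(np.vstack([a,b])if 0 else np.hstack([a,b]),None,fx=4,fy=4,interpolation=cv2.INTER_CUBIC))
E
```

```text
t: 17.52
tool_pos: [0.5123, -0.1389, 0.179]
ee_rot: [-180.0, -0.0, -96.9]
force: [1.0, 0.3, -0.2]
finger_gap: 0.0
t 17.525 tcp [ 0.5123 -0.1389  0.179 ] bed -0.3296 -0.0108 rpy [-1.800e+02 -1.000e-02 -9.693e+01] F [ 0.99  0.34 -0.17] Fbed x,y -0.46 0.94 gap 0.0
```

View pics/c9.png

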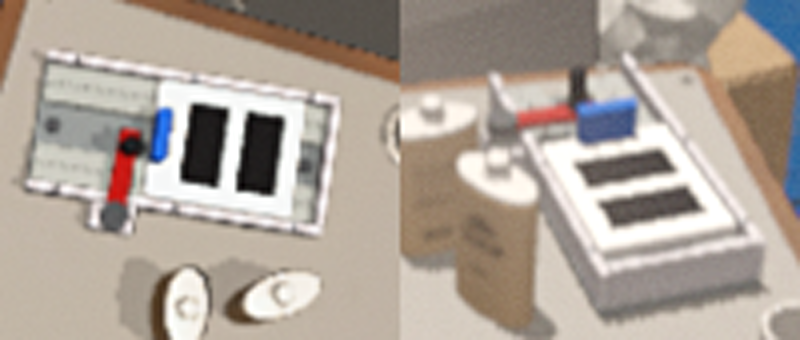

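```bash
python3 -c "
from bench import *
print(hand_in())"
```

```text
the job is handed in; nothing more can be done
None
```

I pushed the board along its rails by the blue tab until it dropped against the notch wall, then pushed the red keeper round by its peg to its stop. I handed the job in at about 17.5 s, with the robot clear of everything.

- **Board:** it slid with 2–4 N. The force then rose to 32 N with no further motion, at the predicted notch position (board origin about +28 mm, the far end of the 3 mm play). The top view shows a gap of about 15 mm to the end stop, so it is not resting on that.
- **Keeper:** the force rose to about 10 N at the stop. The last pictures show the keeper square across the rails behind the tab. It rests near the 1.62 stop rather than exactly at 1.57.
- **Other objects:** the bottles have not moved in the before and after top views. The ferrule was never approached.
- **Check that disagreed:** the side camera puts the tab about 5 mm further forward than the top camera. From the side view alone, dropped and not dropped looked much the same. I relied on the finger position, the force and the top view to conclude that it dropped.

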